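# Load the mixer and lock its clamp nut

## Task

Lift the cup carrier by its handle, slide it into the rails of the shaking mixer from the open left end until it is fully home against the end stop, and let go with both cups still standing in it. Tighten the clamp's castle nut clockwise until it is snug, then turn it on just as far as the next slot that lines up with the locking pin (never back, and no further than that slot), and push the pin fully in so that the shaking cannot loosen it. Leave the bottles, boxes and the spare cup around the mixer where they are.

Things in the scene. Friction and masses are not known exactly. Their poses are not given: they have to be found in the camera images.
- mixer: Shaking mixer, fixed: white housing with a grey platform with aluminium rails on top, 236 mm long in its y. Origin: centre of its underside; x points away from the operator, y left along the rails, z up. Rails and lip run from y = -95 to +80 mm, then the rails flare out to y = +107 mm at the open left end. End stop at y = -90 mm, 14 mm high.
- bay (a point): Platform top, 85 mm above the worktop, where the carrier's underside centre belongs when home; axes as the mixer's. Inner faces of the rails at x = +-45 mm (1 mm play each side). Rear rail (+x) 16.5 mm high with a lip reaching in to x = +33 mm, its underside 14 mm above the platform; front rail 6 mm high.
- carrier: Grey plastic carrier, loose, 0.32 kg without cups, 88 x 180 x 12 mm, alike both ways round, long edges bevelled at 35 degrees. Origin: centre of its underside; y along its length, z up. Two cups stand 7 mm deep in pockets at y = +-50 mm; their lids reach 76 mm above the underside. Handle arch over the middle.
- carrier_handle (a point): Centre of the carrier's black handle bar: 56 mm long in the carrier's x, 12 mm thick in y, 14 mm high; 106 mm above the carrier's underside. Posts under its ends at x = +-24 mm.
- cup_a: Specimen cup with yellow lid, 57 mm wide, 71 mm high, standing loose in the carrier's pocket at y = +50 mm. Origin: centre of its underside.
- cup_b: Specimen cup with white lid, same size, in the carrier's pocket at y = -50 mm. Origin: centre of its underside.
- stud (a point): On the clamp stud's axis, level with the snug nut's underside; fixed. z points out along the stud, which leans 35 degrees from vertical towards the operator (-x of the mixer); y is the mixer's y and the pin's line; x up the slope to the carrier. Stud 25 mm thick, ends at z = 31 mm. Below the washer a strap, 30 mm wide, x = -28 to +41 mm, top at z = -3 mm, presses the carrier's front edge.
- nut_grip (a point): On the castle nut's axis, 8 mm above its underside; turns with it. Hexagon 41 mm across flats, 16.5 mm high; above it a 39 mm crown to 28 mm with six slots 8 mm wide, 10 mm deep through the middles of the flats. y axis: through a slot, square to a flat (every 60 degrees); z out along the stud. Tightens clockwise seen from outside (negative about z), moving in 1.5 mm per rad until snug.
- nut_thread (a joint): Turn of the nut on its thread, rad: 0 = snug (strap pressed on the carrier), negative = still that far to tighten; starts -1.6 to -0.9. Turns with about 0.08 N m until snug; stays where it is left.
- clamp_washer (a joint): Turn of nut and washer together beyond snug, rad; 0 until snug, then grows with the tightening (about 0.4 N m, stays where it is left). The slot to use always lies 0.25 to 0.9 rad beyond snug; the one after it is 1.05 rad further.
- lock_pin (a joint): Travel of the locking pin towards the nut, m: 0 = out, 0.018 = fully home, knob against the bracket. It can enter only where a slot is in line (within about 0.1 rad). Friction about 1.5 N.
- pin_knob (a point): Centre of the outer end of the pin's grey knob, 18 mm diameter, 10 mm long; push along -y of the mixer. When out it is at y = +80, z = 23.5 mm in the stud's frame. The 5 mm pin, its tip 27 mm from the stud's axis when out, runs in a bracket at y = 38 to 52 mm, 16 mm wide, up to z = 31 mm: keep fingers off it when turning the nut. The boss below ends at y = 59 mm.
- saline: Bystander bottle, blue cap, 49 mm wide, 123 mm high, loose. Origin: centre of its underside.
- spare_cup: Bystander specimen cup with yellow lid, 57 mm wide, 71 mm high, standing on the worktop in front of the mixer, loose.
- stain: Bystander small bottle, red cap, 38 mm wide, 84 mm high, loose, near the front left.
- strips: Bystander canister, black cap, 47 mm wide, 110 mm high, loose, behind the carrier.
Things that resemble listed ones, but are neither listed nor needed, are in the scene too. Of the things that look like the carrier, the larger one is meant. Several things have the shape of the cup_a; the one meant has the colours described above.

How it is judged:
By the outcome, as a careful person would: the job done as asked, in the order asked, and still so for the second after the job is handed in, with the robot touching nothing.
It also fails if it takes over 72 s, if anything falls off the work surface, if the arm or the gripper's body presses on something with over 40 N, if the wrist force passes 120 N, or if a joint passes its speed limit or range.

## Robot

A 6-joint arm with a two-finger parallel gripper is mounted at the origin on a cart in front of the work surface, level with it; the furniture and walls round the work are solid. World frame = base frame: x ahead of the robot, y to its left, z up, the work surface at z = 0. Lengths are in m, angles in rad, forces in N, time in s.
With the tool pointing down it reaches from about 0.35 to 0.975 m from the base axis. Payload 4.9 kg.
Tool frame: the origin (TCP) lies midway between the tips of the shut fingers; the grasp point (between the pads) lies 19 mm behind it; z points along the fingers, y is the line along which they close (so a half turn about z gives the same grasp; the last joint's range is limited). The gripper opens to 85 mm and grips with 20 to 120 N. Pads are 22 mm wide; open, the fingers measure 114 mm over their backs; the gripper's body (76 mm by 85 mm) begins 54 mm behind the grasp point. The pads swing forward as they close: fully open they stand 13 mm farther back than shut.
Start: joints at [1.158, 0.053, 1.613, -0, 1.476, -0.119], TCP at [0.181, 0.598, 0.231] pointing down, gripper open.
Joint ranges: [-3.01, 3.01], [-1.01, 2.22], [0.06, 2.58], [-1.02, 4.17], [0.09, 2.62], [-3.14, 3.14]. Speed limits (rad/s): [2.57, 2.57, 3.14, 3.14, 3.14, 3.14].

## Interface

Orientations are given as a unit quaternion [w, x, y, z].
In Python, from plant import state, grab_frame, job_done, cut_out, place_of gives the robot as it stands.
- The arm moves only by the tool jog_arm, never from a script. Its argument "motion" is text: rows parted by semicolons, each of 7 numbers parted by spaces: the opening in per cent of the stroke, from 0 (shut) to 100 (fully open), then the shift along the tool's x, y, z as a fraction of full scale, then the turn, a rotation vector about the tool's x, y, z as a fraction of full scale. A call has exactly 5 rows; each row is the pose to reach, as a shift and turn from the pose commanded when the call began, along the tool's axes at that moment; what a row does not reach only later rows make up. Full scale, the value 1, is 50 cm for a shift and 1.5 rad for a turn. A row lasts 1/8 s, in which the tool goes at most 62.5 mm and 10.7 degrees, less where a joint would pass 70% of its speed; a pose out of reach is approached as far as the arm can. A call with a number of a shift or a turn outside -1 to 1 is refused whole. A call with a gripper value outside its range is refused whole. The fingers move at their own pace and stop on an object; the grip force is fixed at half the most. Time passes only in rows, so rows that repeat a pose let the fingers close, or fill a call up. It gives the time, the measured TCP pose, the force, the opening and the grip force at its end, in the units of the state.
- state(): the state, without advancing time (a new reading comes with each control period).
- grab_frame(name): name is "scene" or "top"; returns a dict with "color" (400x640x3 uint8, red, green, blue), "range_z" (400x640 float32, m along the optical axis (not along the pixel's ray), 0 where there is no reading), "intrinsics" (3x3 intrinsics, pixels), "k1" (the pictures are not rectified: a ray, as slopes to the right and down, at radius r is drawn at 1 + k1 r^2 times it, then the intrinsics apply), "world_from_camera" (4x4, takes a point from camera to world coordinates). Camera axes: x right, y up, looking along -z (the intrinsics and any distortion apply to the point x, -y, -z); pixel columns grow to the right and rows downward; lengths in m; the calibration is good to about 2 mm. A picture is of the moment at which its call begins.
- job_done(): hands the job in; it is judged then, once.
Trained networks look in the newest picture that a camera, given by its name, has taken for a name from the list of things; names that differ only in an ending like _2 or _b are one class to them, and where a whole thing is asked for, a point or a joint stands for the part that bears it (a point fixed in the world has none). Each returns a list of dicts, best first, with "p" (0 to 1); they miss things now and then, are a little off and sometimes report something else, mostly with a low value. They report only what shows in the picture. A call takes as long as a camera call. They do not tell look-alikes from the thing itself.
- cut_out(camera, thing): "pixels" (400x640 bool, what is visible of it).
- place_of(camera, thing): "at" ([x, y, z] in m, in world coordinates, good to about 4 mm: a listed point, or the origin of a listed thing).
The state is a dict: "time": time; "joint_pos": joint angles; "joint_vel": joint speeds; "joint_efforts": joint torques, N m; "tool_pos": TCP position; "tool_rot": TCP orientation; "contact_force": force on the tool from outside, world axes, zero at the start; "ft_torque": the same for the moment, N m; "gripper_width": opening from 0.0 (shut) to 1.0 (fully open); "grasp_force": force on a finger pad.
Only numpy, scipy, OpenCV 4.12 (cv2) and the standard library are available. Lean on these libraries where they do the work, as an engineer would, in place of code of your own. Each camera call takes 0.05 s, during which the arm holds its last target. There are 200 camera calls.

## Working session

There is one attempt and no reset: what is moved stays moved. The work goes in short steps, Python scripts to look and compute and a tool call to move; the robot and the scene stay as the last step left them, time stands still between calls to the robot, and variables do not carry over. Pictures are saved under pics/ and viewed, at most 11 in all, crops included, and the job is handed in when it is done.

Besides the shell and the picture viewer there is one more tool, called by a JSON object that holds its "op" and its "data". jog_arm: Moves the arm, as the interface text tells. Shift numbers are shares of 50 cm and turn numbers shares of 1.5 rad, none past 1 either way. Its arguments: {"type":"object","properties":{"motion":{"type":"string"}},"required":["motion"]}

```bash
mkdir -p pics && ls && cat > h.py <<'E'
import numpy as np, cv2
from scipy.spatial.transform import Rotation as R
from plant import *
def cloud(f):
    """world point for every pixel"""
    K=np.array(f["intrinsics"]);z=f["range_z"];k1=f["k1"]
    v,u=np.mgrid[:z.shape[0],:z.shape[1]]
    xd=(u-K[0,2])/K[0,0];yd=(v-K[1,2])/K[1,1]
    x,y=xd.copy(),yd.copy()
    for _ in range(8):
        s=1+k1*(x*x+y*y);x=xd/s;y=yd/s
    P=np.stack([x*z,-y*z,-z,np.ones_like(z)],-1)@np.array(f["world_from_camera"]).T
    P=P[...,:3];P[z==0]=np.nan
    return P
def project(f,p):
    p=np.atleast_2d(p);T=np.linalg.inv(np.array(f["world_from_camera"]))
    c=p@T[:3,:3].T+T[:3,3];x=c[:,0]/-c[:,2];y=-c[:,1]/-c[:,2]
    s=1+f["k1"]*(x*x+y*y);K=np.array(f["intrinsics"])
    return np.c_[K[0,0]*x*s+K[0,2],K[1,1]*y*s+K[1,2]]
def save(n,img,scale=1):
    cv2.imwrite("pics/"+n,cv2.resize(img[...,::-1],None,fx=scale,fy=scale,interpolation=cv2.INTER_CUBIC))
E
python3 - <<'E'
from h import *
np.set_printoptions(precision=4,suppress=True)
for c in("scene","top"):
    f=grab_frame(c);save(c+"0.png",f["color"],1.25);P=cloud(f);np.save(c+"0.npy",P)
    print(c,np.array(f["world_from_camera"]).round(3).tolist(),f["k1"],np.array(f["intrinsics"]).tolist())
    for t in["mixer","bay","carrier","carrier_handle","cup_a","cup_b","stud","nut_grip","pin_knob","saline","spare_cup","stain","strips"]:
        try:
            r=place_of(c,t);print(t,[(round(d["p"],2),np.round(d["at"],3).tolist(),project(f,d["at"])[0].round().tolist()) for d in r[:4]])
        except Exception as e: print(t,e)
print(state())
E
```

```text
pics
scene [[-0.754, 0.271, -0.599, -0.336], [-0.657, -0.326, 0.68, 1.247], [-0.011, 0.906, 0.424, 0.73], [0.0, 0.0, 0.0, 1.0]] -0.09833714415496371 [[482.27482943364566, 0.0, 334.2739195776023], [0.0, 482.27482943364566, 203.9999731146563], [0.0, 0.0, 1.0]]
mixer [(0.68, [0.553, -0.123, 0.0], [399.0, 197.0])]
bay [(0.87, [0.557, -0.128, 0.083], [400.0, 175.0])]
carrier [(0.87, [0.49, 0.591, 0.0], [264.0, 289.0]), (0.85, [0.517, 0.197, -0.001], [352.0, 232.0])]
carrier_handle [(0.97, [0.487, 0.589, 0.076], [263.0, 265.0])]
cup_a [(0.67, [0.48, 0.163, 0.008], [367.0, 229.0]), (0.59, [0.765, 0.372, -0.003], [259.0, 229.0])]
cup_b [(0.67, [0.48, 0.163, 0.008], [367.0, 229.0]), (0.59, [0.765, 0.372, -0.003], [259.0, 229.0])]
stud [(0.67, [0.472, -0.138, 0.098], [422.0, 176.0])]
nut_grip [(0.7, [0.738, 0.099, -0.002], [321.0, 203.0]), (0.43, [0.468, -0.142, 0.104], [424.0, 175.0])]
pin_knob [(0.42, [0.451, -0.06, 0.109], [415.0, 181.0]), (0.27, [0.555, -0.129, 0.084], [401.0, 175.0])]
saline [(0.66, [0.736, 0.098, -0.002], [322.0, 203.0])]
spare_cup [(0.89, [0.394, 0.032, -0.001], [413.0,
[... 1469 characters left out ...]
 0.107], [323.0, 225.0])]
spare_cup [(0.64, [0.394, 0.029, 0.001], [374.0, 270.0])]
stain [(0.6, [0.392, 0.366, -0.001], [266.0, 268.0])]
strips [(0.62, [0.665, 0.303, 0.0], [289.0, 184.0])]
{'time': 1.4, 'joint_pos': array([ 1.158 ,  0.0527,  1.6129,  0.    ,  1.476 , -0.119 ]), 'joint_vel': array([-0.0003, -0.0001,  0.0004,  0.0001,  0.0005,  0.0001]), 'joint_efforts': array([ -0.0019, -39.369 , -37.0442,  -0.0003,   0.0008,  -0.    ]), 'tool_pos': array([0.181 , 0.5982, 0.2313]), 'tool_rot': array([-0.    ,  0.1464,  0.9892,  0.    ]), 'contact_force': array([0.5948, 0.1546, 0.2433]), 'ft_torque': array([-0.024 ,  0.0294, -0.007 ]), 'grasp_force': 0.0, 'gripper_width': 0.9967427075821566}
```

View pictures.

View pics/scene0.png

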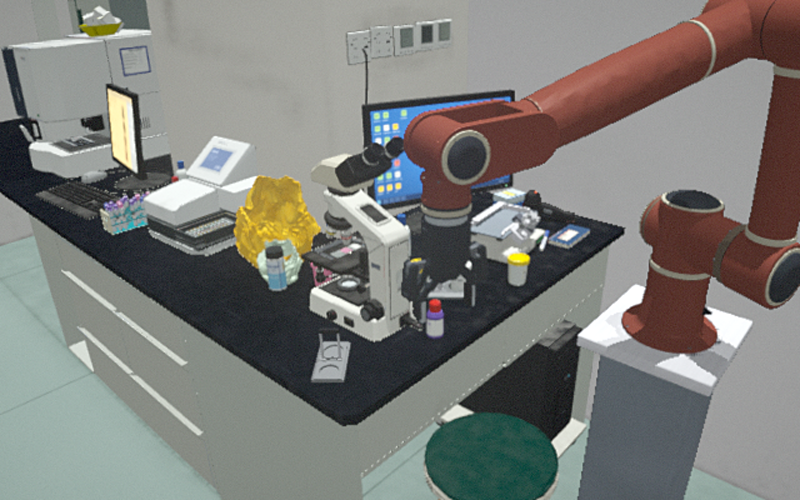

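```bash
python3 - <<'E'
import cv2
i=cv2.imread("pics/top0.png");i=i[150:400,180:620]
cv2.imwrite("pics/topcrop0.png",cv2.resize(i,None,fx=1.8,fy=1.8,interpolation=cv2.INTER_CUBIC))
E
```

```text
(no output)
```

View pics/topcrop0.png

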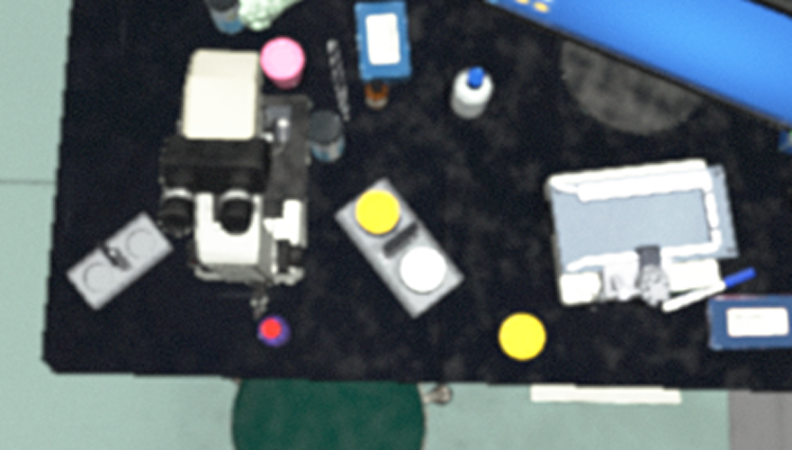

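The top view (crop pixels) shows the cupped carrier at (400,248), a smaller empty look-alike at (120,260), the mixer at (640,230) with its nut at (652,280), and the spare cup at (522,336). The candidates for the carrier are at full-image px (322,225), larger with yellow and white lids, and px (198,235), smaller, empty and with a lower handle (74 mm). The first fits. For cup_a, the one in the carrier at (310,218) fits. The pink-lidded one at (271,152) and the lone yellow spare at (374,270) don't.

```bash
python3 - <<'E'
from h import *
np.set_printoptions(precision=4,suppress=True)
f=grab_frame("top");P=cloud(f)
for d in cut_out("top","carrier"):
    m=d["pixels"];Q=P[m];Q=Q[~np.isnan(Q[:,0])]
    b=Q[(Q[:,2]>0.004)&(Q[:,2]<0.022)]
    print("carrier",round(d["p"],2),m.sum(),len(b),np.median(b[:,2]),cv2.minAreaRect((b[:,:2]*1e3).astype(np.float32)))
# near-carrier: table-level box + lids + handle
sel=(abs(P[...,0]-.52)<.13)&(abs(P[...,1]-.197)<.13)
for lo,hi,n in((.006,.02,"plate"),(.07,.085,"lids"),(.1,.12,"bar")):
    s=sel&(P[...,2]>lo)&(P[...,2]<hi);q=P[s]
    print(n,s.sum(),q.mean(0),cv2.minAreaRect((q[:,:2]*1e3).astype(np.float32)))
    if n=="lids":
        C=f["color"][s].astype(int);y=C[:,2]<120
        for k in(y,~y):print("  lid",k.sum(),cv2.minEnclosingCircle((q[k][:,:2]*1e3).astype(np.float32)))
sel=(abs(P[...,0]-.54)<.16)&(abs(P[...,1]+.13)<.17)
for lo,hi,n in((.08,.088,"platform"),(.089,.095,"frontrail"),(.097,.105,"rearrail"),(.075,.2,"all")):
    s=sel&(P[...,2]>lo)&(P[...,2]<hi);q=P[s]
    print(n,s.sum(),q.mean(0),cv2.minAreaRect((q[:,:2]*1e3).astype(np.float32)))
save("mix1.png",f["color"][175:275,375:475],6)
np.save("P.npy",P)
h=P[175:275:4,375:475:4,2]*1e3
print(np.nan_to_num(h).round().astype(int).tolist().__str__().replace("], [","\n"))
E
```

```text
carrier 0.59 874 541 0.007854980469695017 ((487.8045349121094, 589.2115478515625), (65.21553039550781, 133.17625427246094), 40.66191101074219)
carrier 0.55 983 814 0.010531381946052187 ((517.8663330078125, 198.77651977539062), (179.49136352539062, 88.54730987548828), 39.093963623046875)
plate 876 [0.5121 0.2007 0.0107] ((519.9034423828125, 196.82720947265625), (258.8638916015625, 259.1454772949219), 0.25311553478240967)
lids 510 [0.5207 0.201  0.0752] ((555.8560180664062, 229.25543212890625), (251.82386779785156, 55.86664581298828), 38.714176177978516)
  lid 235 ((583.6906127929688, 251.4630889892578), 91.35447692871094)
  lid 275 ((548.8463745117188, 235.51422119140625), 124.40209197998047)
bar 111 [0.5556 0.2305 0.1099] ((586.8898315429688, 251.82130432128906), (186.31396484375, 54.763362884521484), 37.79678726196289)
platform 1884 [ 0.5466 -0.1248  0.0841] ((534.6857299804688, -131.0892333984375), (162.0457305908203, 237.14695739746094), 7.856660842895508)
frontrail 325 [ 0.5333 -0.13    0.0911] ((538.84619140625, -129.74513244628906), (150.21957397460938, 232.62103271484375), 8.9
[... 1962 characters left out ...]
 116, 118, 124, 37, 37, 36, 38, 35, -4, -1, 16
1, -2, 2, -3, -5, 37, 34, 37, 36, 56, 84, 112, 73, 107, 116, 128, 125, 35, 37, 36, 32, 31, 10, -6, 0
-1, -1, -1, 0, 1, 33, 38, 30, 32, 117, 116, 122, 64, 29, 121, 116, 113, -5, -3, 8, 3, -5, -3, -2, -3
5, 0, 3, 3, 2, -5, -5, 26, 27, 3, -3, -1, -2, -4, -5, -10, 5, 10, -6, -7, -4, 8, 8, 14, 14
-7, -7, -5, 0, -1, -3, -2, -3, 0, -6, 3, 3, -6, 0, -3, -8, 1, 0, 0, -2, 1, 17, 15, 11, 14
66, 69, -2, 0, -1, -5, -4, 2, -8, 4, 6, 3, -3, -2, -4, -6, -1, 0, -1, 4, -5, 10, 5, 15, 11
75, 69, 75, -1, 3, 3, 7, 0, 2, -1, 6, -3, -2, 0, -5, 3, 2, 2, -4, -1, -2, 8, 15, 8, 9
72, 74, 67, -4, 1, -3, -3, 0, -5, -3, -3, 5, 1, -2, -3, -5, 3, 1, -3, -4, 1, -6, 10, 14, 14]]
```

View pics/mix1.png

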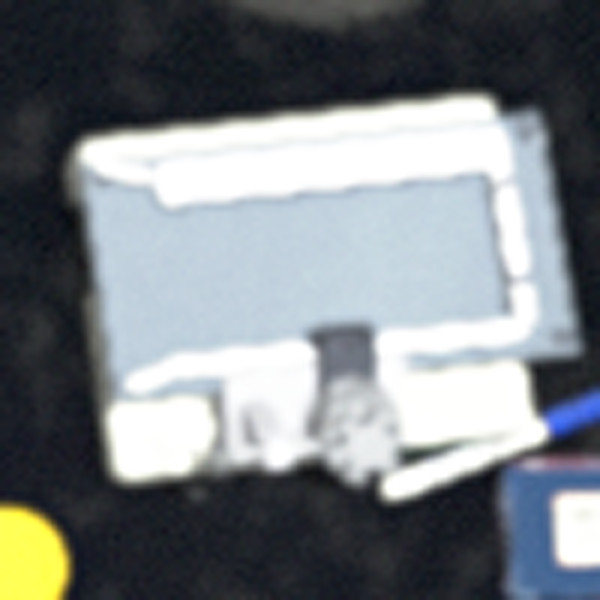

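The mixer crop shows the platform with the white rear rail and lip at the top (lip edge crop rows ~207→172), the front rail (rows ~380→330), the end stop at right (x≈510), strap and nut at (355,410), and the pin knob at ~(265,430). The plate rectangle of 179×88 mm at (0.518,0.198) confirms the large carrier, with its long axis 39° from world x.

```bash
cat >> h.py <<'E'
def ray_plane(f,uv,z):
    """world points where pixels meet the plane of height z"""
    K=np.array(f["intrinsics"])
    D=np.array([[f["k1"],0,0,0]]) 
    q=cv2.undistortPoints(np.float64(uv).reshape(-1,1,2),K,np.array([f["k1"],0,0,0,0.])).reshape(-1,2)
    T=np.array(f["world_from_camera"]);d=np.c_[q[:,0],-q[:,1],-np.ones(len(q))]@T[:3,:3].T
    return T[:3,3]+d*((z-T[2,3])/d[:,2])[:,None]
def toolR(yaw_y,tilt_dir=None):
    """tool pointing down, its y axis at angle yaw_y from world x"""
    y=np.array([np.cos(yaw_y),np.sin(yaw_y),0]);z=np.array([0,0,-1.])
    return np.c_[np.cross(y,z),y,z]
def cmd(pos,Rm,frm=None):
    """row numbers from the present (or given) pose to a target"""
    s=state();p0=np.array(s["tool_pos"]);q=s["tool_rot"];R0=R.from_quat([q[1],q[2],q[3],q[0]]).as_matrix()
    if frm is not None:p0,R0=frm
    d=R0.T@(np.array(pos)-p0)/.5;w=R.from_matrix(R0.T@Rm).as_rotvec()/1.5
    return np.r_[d,w].round(4)
E
python3 - <<'E'
from h import *
np.set_printoptions(precision=4,suppress=True)
f=grab_frame("top");g=f["color"].astype(float).min(2)
def edge(cols,r0,r1,up):
    # subpixel row of steepest change per column between two guide lines
    out=[]
    for c in cols:
        a=int(r0(c));b=int(r1(c));d=np.diff(g[a:b,c])*up
        k=int(np.argmax(d));w=d[max(k-1,0):k+2].clip(0);kk=np.arange(max(k-1,0),max(k-1,0)+len(w))
        out.append((c,a+.5+(w*kk).sum()/w.sum()))
    return np.array(out)
cr=lambda x,y:((x+.5)/6-.5+375,(y+.5)/6-.5+175)
def line(p,q): return lambda c:p[1]+(q[1]-p[1])*(c-p[0])/(q[0]-p[0])
def fit(P):
    c=P.mean(0);u,s,v=np.linalg.svd(P[:,:2]-c[:2]);v=v[0]*np.sign(v[0][1]);return c,v,np.degrees(np.arctan2(-v[0],v[1])),s[1]/np.sqrt(len(P))
L=line(cr(165,207),cr(490,172));F=line(cr(170,372),cr(500,330))
e=edge(range(406,455),lambda c:L(c)-3,lambda c:L(c)+4,-1);lip=fit(ray_plane(f,e,.0995))
e=edge([c for c in list(range(406,424))+list(range(441,455))],lambda c:F(c)-4,lambda c:F(c)+4,1);fr=fit(ray_plane(f,e,.091))
print("lip",lip);print("front",fr)
# end stop and left platform edge, by rows
gt=g;g=g.T.copy()
E1=line(cr(172,490)[::-1][::-1],cr(320,515)) # placeholder in (row->col)
row=lambda x,y:(cr(x,y)[1],cr(x,y)[0])
S=line(row(492,185),row(508,312));e=edge(range(207,226),lambda c:S(c)-3,lambda c:S(c)+4,1);st=fit(ray_plane(f,e[:,::-1],.085)*[1,1,1])
print("stop",st[0])
S=line(row(85,200),row(108,380));e=edge(range(209,237),lambda c:S(c)-4,lambda c:S(c)+4,1);Pl=ray_plane(f,e[:,::-1],.085);print("left edge",Pl.mean(0))
yw=np.radians((lip[2]+fr[2])/2);ex=np.array([np.cos(yw),np.sin(yw)]);ey=np.array([-np.sin(yw),np.cos(yw)])
print("x of axis from lip",lip[0][:2]@ex-.033,"from front",fr[0][:2]@ex+.045,"y from stop",st[0][:2]@ey+.09,"from left",Pl.mean(0)[:2]@ey-.118)
for n,p in(("bayTop",[.552,-.132]),("bayScene",[.557,-.128]),("mixTop",[.555,-.122]),("mixSc",[.553,-.123]),("studT",[.466,-.137]),("studS",[.472,-.138])):print(n,np.array(p)@ex,np.array(p)@ey)
a=np.radians(39.1)
print(state()["time"],cmd([.30,.25,.24],toolR(np.radians(50))),cmd([.518,.197,.17],toolR(a)))
print("2nd from wp",cmd([.518,.197,.17],toolR(a),(np.array([.30,.25,.24]),toolR(np.radians(50)))))
E
```

```text
lip (array([ 0.5867, -0.1286,  0.0995]), array([-0.1378,  0.9905]), np.float64(7.919234117817635), np.float64(0.0005013247623386733))
front (array([ 0.5123, -0.1261,  0.091 ]), array([-0.1381,  0.9904]), np.float64(7.936457463307815), np.float64(0.0004827789862757231))
stop [ 0.5606 -0.2182  0.085 ]
left edge [ 0.5349 -0.009   0.085 ]
x of axis from lip 0.5303157502500343 from front 0.5350461558961103 y from stop -0.20342869458443533 from left -0.2006407698582461
bayTop 0.5285180653688315 -0.20687352314587676
bayScene 0.5340219817818276 -0.20360138254395388
mixTop 0.5328686521942392 -0.197382875419057
mixSc 0.5307498411799046 -0.19809746613095777
studT 0.4426503766404988 -0.19996410692928016
studS 0.44845510601107585 -0.2017821049860336
1.55 [-0.4295 -0.5976 -0.0174 -0.     -0.      0.2696] [-0.8776 -0.5728  0.1226 -0.     -0.      0.3964]
2nd from wp [-0.4021  0.1991  0.14    0.      0.      0.1268]
```

{"op": "jog_arm", "data": {"motion": "100 -0.43 -0.6 -0.02 0 0 0.27; 100 -0.43 -0.6 -0.02 0 0 0.27; 100 -0.43 -0.6 -0.02 0 0 0.27; 100 -0.43 -0.6 -0.02 0 0 0.27; 100 -0.43 -0.6 -0.02 0 0 0.27"}}

```text
time: 2.17
tool_pos: [0.2819, 0.3008, 0.2401]
tool_rot: [0.0, 0.342, 0.94, 0.0]
contact_force: [1.0, 0.2, 0.1]
gripper_width: 0.998
grasp_force: 0.0
```

```bash
python3 - <<'E'
from h import *
s=state();print(s["time"],s["tool_pos"],s["tool_rot"],s["joint_vel"])
print(cmd([.518,.197,.18],toolR(np.radians(39.1))))
E
```

```text
2.175 [0.28186989 0.300779   0.24005516] [4.47391829e-04 3.41890940e-01 9.39739446e-01 3.97689494e-04] [-1.11070251 -0.76326971  0.49685634 -0.0019325   0.25345684 -1.08905547]
[-4.952e-01  1.443e-01  1.205e-01  7.000e-04  3.000e-04  1.270e-01]
```

{"op": "jog_arm", "data": {"motion": "100 -0.495 0.144 0.12 0 0 0.127; 100 -0.495 0.144 0.12 0 0 0.127; 100 -0.495 0.144 0.12 0 0 0.127; 100 -0.495 0.144 0.12 0 0 0.127; 100 -0.495 0.144 0.12 0 0 0.127"}}

```text
time: 2.8
tool_pos: [0.5193, 0.1964, 0.1782]
tool_rot: [-0.001, 0.432, 0.902, -0.001]
contact_force: [-0.7, 0.2, 0.1]
gripper_width: 1.001
grasp_force: 0.0
```

```bash
python3 - <<'E'
from h import *
np.set_printoptions(precision=4,suppress=True)
f=grab_frame("scene");f=grab_frame("scene")
for t in("carrier_handle","carrier"):
    print(t,[(round(d["p"],2),np.round(d["at"],3).tolist()) for d in place_of("scene",t)])
u=project(f,[.518,.197,.1])[0].astype(int);save("a2.png",f["color"][u[1]-60:u[1]+50,u[0]-60:u[0]+60],5)
s=state();print(s["time"],s["tool_pos"],s["tool_rot"],s["joint_pos"],s["joint_vel"])
print(cmd([.518,.197,.088],toolR(np.radians(39.1))))
E
```

```text
carrier_handle [(0.61, [0.486, 0.59, 0.074]), (0.6, [0.518, 0.199, 0.107])]
carrier [(0.71, [0.49, 0.592, 0.001]), (0.66, [0.514, 0.2, -0.005])]
3.0 [0.5168 0.1989 0.18  ] [-0.0002  0.4299  0.9029  0.0001] [ 0.2328 -0.08    1.831   0.0004  1.3907 -0.4493] [ 0.0171 -0.0214  0.0081 -0.0012 -0.0035 -0.0012]
[-0.0045 -0.0006  0.1841  0.     -0.0003 -0.0003]
```

View pics/a2.png

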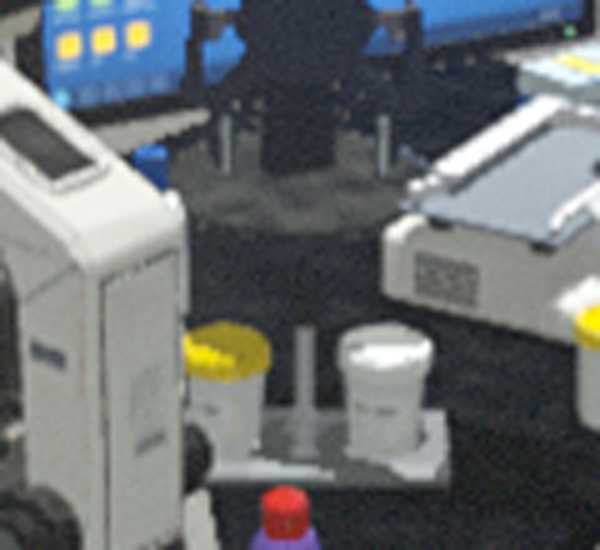

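The crop shows the open fingers (x≈225 and 385) straddling the handle (x≈305) midway between the yellow-lid and white-lid cups. I'll descend and close.

{"op": "jog_arm", "data": {"motion": "100 -0.003 0 0.11 0 0 0; 100 -0.003 0 0.184 0 0 0; 100 -0.003 0 0.184 0 0 0; 0 -0.003 0 0.184 0 0 0; 0 -0.003 0 0.184 0 0 0"}}

```text
time: 3.62
tool_pos: [0.5199, 0.198, 0.0907]
tool_rot: [0.002, 0.43, 0.903, 0.002]
contact_force: [0.6, -0.4, 0.4]
gripper_width: 0.606
grasp_force: 0.0
```

{"op": "jog_arm", "data": {"motion": "0 0 0 0 0 0 0; 0 0 0 0 0 0 0; 0 0 0 0 0 0 0; 0 0 0 0 0 0 0; 0 0 0 0 0 0 0"}}

```text
time: 4.25
tool_pos: [0.5188, 0.1972, 0.0887]
tool_rot: [0.0, 0.43, 0.903, 0.0]
contact_force: [-3.0, -1.5, 6.0]
gripper_width: 0.125
grasp_force: 59.9
```

```bash
python3 - <<'E'
from h import *
np.set_printoptions(precision=4,suppress=True)
s=state();print({k:s[k] for k in("time","tool_pos","tool_rot","gripper_width","grasp_force","contact_force")})
b=np.array([.5557,-.1276]);y=np.radians(7.93);ey=np.array([-np.sin(y),np.cos(y)])
z0=s["tool_pos"][2]
st=b+ey*.26;print(st)
print(cmd([*s["tool_pos"][:2],z0+.11],toolR(np.radians(39.1))),cmd([*st,z0+.11],toolR(np.radians(97.93))))
E
```

```text
{'time': 4.25, 'tool_pos': array([0.5188, 0.1972, 0.0887]), 'tool_rot': array([0.0003, 0.4302, 0.9027, 0.0002]), 'gripper_width': 0.12520141871148785, 'grasp_force': 59.93303596973419, 'contact_force': array([-3.0343, -1.4737,  5.9618])}
[0.5198 0.1299]
[-0.0001  0.0001 -0.22    0.0004  0.0003 -0.0007] [-0.106  -0.0831 -0.22    0.0002  0.0004 -0.6852]
```

{"op": "jog_arm", "data": {"motion": "0 0 0 -0.05 0 0 0; 0 0 0 -0.12 0 0 0; 0 0 0 -0.19 0 0 0; 0 0 0 -0.22 0 0 0; 0 0 0 -0.22 0 0 0"}}

```text
time: 4.88
tool_pos: [0.5184, 0.1972, 0.1975]
tool_rot: [0.0, 0.43, 0.903, 0.0]
contact_force: [0.5, 0.3, -5.4]
gripper_width: 0.128
grasp_force: 59.0
```

{"op": "jog_arm", "data": {"motion": "0 -0.015 -0.01 0 0 0 -0.08; 0 -0.035 -0.025 0 0 0 -0.19; 0 -0.055 -0.045 0 0 0 -0.3; 0 -0.075 -0.06 0 0 0 -0.41; 0 -0.09 -0.07 0 0 0 -0.52"}}

```text
time: 5.5
tool_pos: [0.518, 0.1395, 0.1944]
tool_rot: [-0.003, 0.052, 0.999, -0.0]
contact_force: [-0.1, 0.6, -5.3]
gripper_width: 0.124
grasp_force: 59.0
```

```bash
python3 - <<'E'
from h import *
np.set_printoptions(precision=4,suppress=True)
s=state();print({k:s[k] for k in("time","tool_pos","tool_rot","gripper_width","grasp_force","contact_force","ft_torque","joint_pos")})
b=np.array([.5557,-.1276]);y=np.radians(7.93);ey=np.array([-np.sin(y),np.cos(y)])
st=b+ey*.22
print(cmd([*st,.19],toolR(np.radians(97.93))))
E
```

```text
{'time': 5.5, 'tool_pos': array([0.518 , 0.1395, 0.1944]), 'tool_rot': array([-0.0025,  0.0521,  0.9986, -0.0005]), 'gripper_width': 0.12411516814569892, 'grasp_force': 58.976349234580994, 'contact_force': array([-0.0995,  0.5896, -5.3323]), 'ft_torque': array([ 0.0726, -0.0143,  0.0515]), 'joint_pos': array([ 0.1243, -0.131 ,  1.8536, -0.    ,  1.4241, -1.3422])}
[-0.025  -0.0963  0.0088 -0.0004 -0.0034 -0.1617]
```

{"op": "jog_arm", "data": {"motion": "0 -0.01 -0.03 0.005 0 0 -0.08; 0 -0.02 -0.07 0.01 0 0 -0.16; 0 -0.025 -0.096 0.022 0 -0.003 -0.162; 0 -0.025 -0.096 0.022 0 -0.003 -0.162; 0 -0.025 -0.096 0.022 0 -0.003 -0.162"}}

```text
time: 6.12
tool_pos: [0.5263, 0.0916, 0.1861]
tool_rot: [0.002, -0.066, 0.998, 0.0]
contact_force: [-0.9, 0.2, -5.4]
gripper_width: 0.129
grasp_force: 59.0
```

```bash
python3 - <<'E'
from h import *
np.set_printoptions(precision=4,suppress=True)
f=grab_frame("scene");f=grab_frame("top")
s=state();print({k:s[k] for k in("time","tool_pos","tool_rot","contact_force","ft_torque")})
c=f["color"][175:285,335:475];g2=grab_frame("scene");u=project(g2,[.53,.05,.12])[0].astype(int)
c2=g2["color"][u[1]-55:u[1]+55,u[0]-70:u[0]+70]
save("ins1.png",np.hstack([c,c2]),2.85)
b=np.array([.5557,-.1276]);y=np.radians(7.93);ey=np.array([-np.sin(y),np.cos(y)]);ex=np.array([np.cos(y),np.sin(y)])
p=s["tool_pos"][:2]-b;print("mixer frame x,y",p@ex,p@ey)
for t in("carrier_handle","carrier","bay"):
  for cam in("top","scene"): print(t,cam,[(round(d["p"],2),np.round(d["at"],3).tolist()) for d in place_of(cam,t)])
E
```

```text
{'time': 6.225, 'tool_pos': array([0.5267, 0.0917, 0.1868]), 'tool_rot': array([ 0.0023, -0.0669,  0.9978,  0.    ]), 'contact_force': array([ 0.1173,  0.2243, -5.2701]), 'ft_torque': array([ 0.0114,  0.0248, -0.0497])}
mixer frame x,y 0.0015607386143717096 0.2212106333633629
carrier_handle top [(0.87, [0.492, 0.588, 0.073]), (0.81, [0.527, 0.09, 0.204]), (0.7, [0.395, 0.368, -0.002])]
carrier_handle scene [(0.85, [0.487, 0.587, 0.072]), (0.83, [0.523, 0.092, 0.206])]
carrier top [(0.78, [0.491, 0.585, 0.001]), (0.62, [0.528, 0.088, 0.098])]
carrier scene [(0.94, [0.488, 0.589, -0.003]), (0.86, [0.528, 0.091, 0.098])]
bay top [(0.96, [0.549, -0.128, 0.081]), (0.68, [0.52, 0.142, 0.101])]
bay scene [(0.75, [0.554, -0.127, 0.086]), (0.41, [0.555, -0.123, 0.001])]
```

View pics/ins1.png

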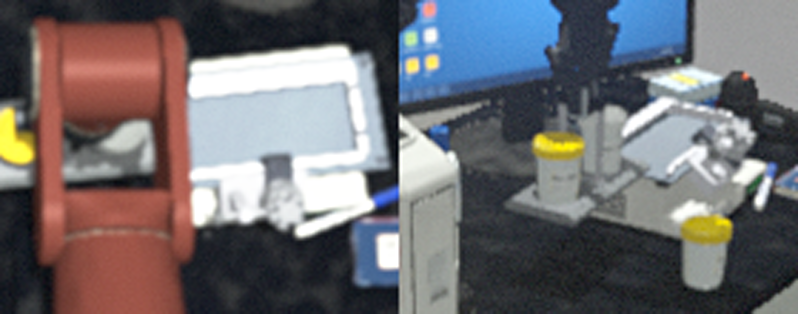

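The right half shows the carrier hanging level with both cups standing (yellow lid at 560,150; white lid at 605,140), in front of the mixer's open left end. The left half shows its axis in line with the rails, partly hidden by the arm. I'll lower it to platform height.

{"op": "jog_arm", "data": {"motion": "0 0 0 0.01 0 0.003 -0.003; 0 0 0 0.02 0 0.003 -0.003; 0 0 0 0.0235 0 0.003 -0.003; 0 0 0 0.0235 0 0.003 -0.003; 0 0 0 0.0235 0 0.003 -0.003"}}

```text
time: 7.2
tool_pos: [0.5269, 0.0911, 0.1752]
tool_rot: [0.0, -0.069, 0.998, -0.0]
contact_force: [-0.6, -0.6, -5.7]
gripper_width: 0.126
grasp_force: 59.0
```

```bash
cat > st.py <<'E'
from h import *
np.set_printoptions(precision=4,suppress=True)
b=np.array([.5557,-.1276]);y=np.radians(7.93);ey=np.array([-np.sin(y),np.cos(y)]);ex=np.array([np.cos(y),np.sin(y)])
def show():
    s=state();p=s["tool_pos"][:2]-b;q=s["tool_rot"];Rm=R.from_quat([q[1],q[2],q[3],q[0]]).as_matrix()
    F=s["contact_force"]
    print("t",round(s["time"],2),"mix xy mm",(p@ex*1e3).round(2),(p@ey*1e3).round(2),"under mm",round((s["tool_pos"][2]-.0887)*1e3,2),"yaw",round(np.degrees(np.arctan2(Rm[1,1],Rm[0,1])),2),"tilt",(Rm[:2,2]@np.c_[ex,ey]).round(4),"F mix",(F[:2]@ex).round(1),(F[:2]@ey).round(1),F[2].round(1),"T",s["ft_torque"].round(2),"w",round(s["gripper_width"],3),round(s["grasp_force"],1))
if __name__=="__main__": show()
E
python3 st.py
```

```text
t 7.2 mix xy mm 1.67 220.61 under mm 86.49 yaw 97.92 tilt [ 0.0003 -0.0006] F mix -0.7 -0.5 -5.7 T [ 0.04 -0.02 -0.02] w 0.126 59.0
```

{"op": "jog_arm", "data": {"motion": "0 0.001 -0.02 0 0 0 0; 0 0.001 -0.04 0 0 0 0; 0 0.001 -0.06 0 0 0 0; 0 0.001 -0.08 0.001 0 0 0; 0 0.001 -0.08 0.001 0 0 0"}}

```text
time: 7.82
tool_pos: [0.5319, 0.0506, 0.1745]
tool_rot: [-0.0, -0.068, 0.998, -0.0]
contact_force: [-0.7, -0.5, -5.7]
gripper_width: 0.129
grasp_force: 59.0
```

```bash
python3 - <<'E'
from st import *
show()
g2=grab_frame("scene");show();u=project(g2,[.53,.03,.12])[0].astype(int)
save("ins2.png",g2["color"][u[1]-50:u[1]+50,u[0]-60:u[0]+80],5.5)
E
```

```text
t 7.83 mix xy mm 1.0 179.76 under mm 85.77 yaw 97.84 tilt [-0.0002 -0.0005] F mix -0.8 -0.4 -5.7 T [ 0.   -0.03 -0.03] w 0.129 59.0
t 7.88 mix xy mm 0.99 180.25 under mm 85.76 yaw 97.86 tilt [-0.0002 -0.0002] F mix -0.2 0.2 -5.0 T [ 0.04  0.02 -0.03] w 0.13 59.0
```

View pics/ins2.png

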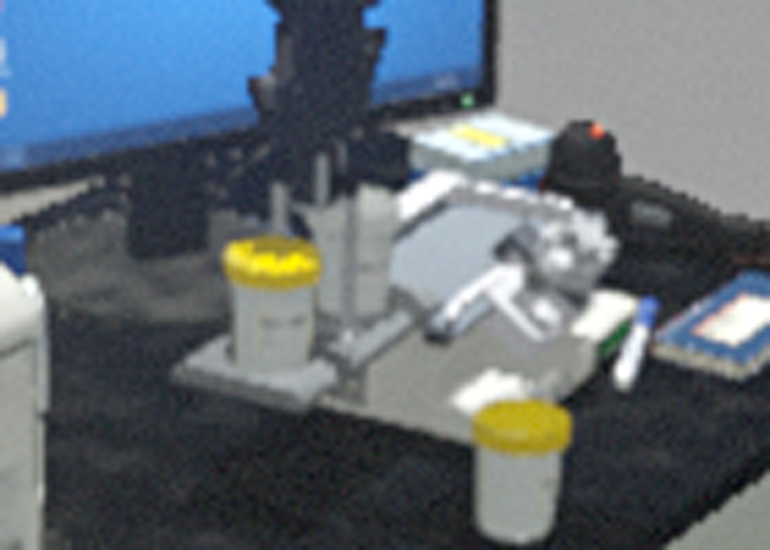

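The carrier's leading end is now on the platform between the flares (px ~400,300) with both cups upright and no side force. I'll go on.

{"op": "jog_arm", "data": {"motion": "0 0 -0.015 0 0 0 0; 0 0 -0.03 0 0 0 0; 0 0 -0.045 0 0 0 0; 0 0 -0.06 0 0 0 0; 0 0 -0.06 0 0 0 0"}}

```text
time: 8.5
tool_pos: [0.5357, 0.0208, 0.1742]
tool_rot: [-0.001, -0.069, 0.998, -0.001]
contact_force: [-2.0, -0.6, -4.4]
gripper_width: 0.125
grasp_force: 59.1
```

```bash
python3 st.py
```

```text
t 8.5 mix xy mm 0.65 149.72 under mm 85.49 yaw 97.86 tilt [-0.0011 -0.0016] F mix -2.0 -0.3 -4.4 T [-0.12  0.59 -0.15] w 0.125 59.1
```

{"op": "jog_arm", "data": {"motion": "0 0.0015 -0.015 0 0 0 0; 0 0.002 -0.03 0 0 0 0; 0 0.002 -0.045 0 0 0 0; 0 0.002 -0.06 0 0 0 0; 0 0.002 -0.06 0 0 0 0"}}

```text
time: 9.12
tool_pos: [0.5392, -0.0093, 0.1744]
tool_rot: [0.0, -0.069, 0.998, -0.001]
contact_force: [-1.4, -0.8, -7.4]
gripper_width: 0.125
grasp_force: 59.0
```

```bash
python3 st.py
```

```text
t 9.12 mix xy mm 0.03 119.48 under mm 85.72 yaw 97.86 tilt [-0.    -0.002] F mix -1.5 -0.6 -7.4 T [-0.31  0.47 -0.1 ] w 0.125 59.0
```

{"op": "jog_arm", "data": {"motion": "0 0.001 -0.015 0.001 0 0 0; 0 0.001 -0.03 0.001 0 0 0; 0 0.001 -0.045 0.001 0 0 0; 0 0.001 -0.06 0.001 0 0 0; 0 0.001 -0.06 0.001 0 0 0"}}

```text
time: 9.75
tool_pos: [0.543, -0.0389, 0.1741]
tool_rot: [0.0, -0.069, 0.998, -0.001]
contact_force: [-1.8, -1.6, -5.1]
gripper_width: 0.127
grasp_force: 59.0
```

```bash
python3 st.py
```

```text
t 9.75 mix xy mm -0.39 89.58 under mm 85.43 yaw 97.86 tilt [ 0.0002 -0.0018] F mix -2.0 -1.4 -5.1 T [-0.22  0.28 -0.01] w 0.127 59.0
```

{"op": "jog_arm", "data": {"motion": "0 0.001 -0.015 0 0 0 0; 0 0.001 -0.03 0 0 0 0; 0 0.001 -0.045 0 0 0 0; 0 0.001 -0.06 0 0 0 0; 0 0.001 -0.075 0 0 0 0"}}

```text
time: 10.38
tool_pos: [0.5476, -0.0757, 0.1742]
tool_rot: [0.0, -0.069, 0.998, -0.0]
contact_force: [-1.0, -0.2, -5.4]
gripper_width: 0.128
grasp_force: 59.0
```

```bash
python3 st.py
```

```text
t 10.38 mix xy mm -0.88 52.52 under mm 85.48 yaw 97.91 tilt [ 0.0003 -0.0007] F mix -1.0 -0.0 -5.4 T [0.   0.06 0.05] w 0.128 59.0
```

{"op": "jog_arm", "data": {"motion": "0 0 -0.02 0 0 0 0; 0 0 -0.04 0 0 0 0; 0 0 -0.06 0 0 0 0; 0 0 -0.075 0 0 0 0; 0 0 -0.085 0 0 0 0"}}

```text
time: 11.0
tool_pos: [0.5533, -0.1177, 0.1742]
tool_rot: [0.0, -0.069, 0.998, -0.0]
contact_force: [-0.2, -0.1, -5.1]
gripper_width: 0.132
grasp_force: 59.0
```

```bash
python3 st.py
```

```text
t 11.0 mix xy mm -0.97 10.08 under mm 85.46 yaw 97.9 tilt [ 0.     -0.0005] F mix -0.2 -0.1 -5.1 T [ 0.    0.02 -0.03] w 0.132 59.0
```

{"op": "jog_arm", "data": {"motion": "0 0 -0.006 0 0 0 0; 0 0 -0.012 0 0 0 0; 0 0 -0.017 0 0 0 0; 0 0 -0.022 0 0 0 0; 0 0 -0.026 0 0 0 0"}}

```text
time: 11.62
tool_pos: [0.5549, -0.1278, 0.1749]
tool_rot: [-0.0, -0.069, 0.998, 0.003]
contact_force: [-3.8, 12.4, 0.6]
gripper_width: 0.124
grasp_force: 59.9
```

```bash
python3 st.py
```

```text
t 11.62 mix xy mm -0.85 -0.13 under mm 86.21 yaw 97.93 tilt [-0.0002  0.0052] F mix -2.0 12.8 0.6 T [ 2.05  0.63 -0.01] w 0.124 59.9
```

{"op": "jog_arm", "data": {"motion": "0 0 0.002 0.001 0 0 0; 0 0 0.003 0.002 0 0 0; 0 0 0.003 0.002 0 0 0; 0 0 0.003 0.002 0 0 0; 0 0 0.003 0.002 0 0 0"}}

```text
time: 12.25
tool_pos: [0.5548, -0.1271, 0.1742]
tool_rot: [-0.0, -0.069, 0.998, 0.001]
contact_force: [-3.7, 5.9, -0.3]
gripper_width: 0.132
grasp_force: 59.9
```

```bash
python3 st.py
```

```text
t 12.25 mix xy mm -0.86 0.58 under mm 85.55 yaw 97.95 tilt [-0.0001  0.0025] F mix -2.9 6.4 -0.3 T [ 0.91  0.59 -0.03] w 0.132 59.9
```

{"op": "jog_arm", "data": {"motion": "20 0 0 0 0 0 0; 40 0 0 0 0 0 0; 70 0 0 0 0 0 0; 70 0 0 -0.02 0 0 0; 70 0 0 -0.1 0 0 0"}}

```text
time: 12.88
tool_pos: [0.5533, -0.1281, 0.2212]
tool_rot: [-0.003, -0.069, 0.998, 0.001]
contact_force: [0.5, -1.0, 0.8]
gripper_width: 0.7
grasp_force: 0.0
```

```bash
python3 st.py
```

```text
t 12.88 mix xy mm -2.49 -0.18 under mm 132.48 yaw 97.91 tilt [-0.0051  0.0021] F mix 0.3 -1.0 0.8 T [-0.02 -0.07  0.02] w 0.7 0.0
```

{"op": "jog_arm", "data": {"motion": "70 0 0 -0.12 0 0 0; 70 0.05 0.1 -0.2 0 0 0; 70 0.1 0.2 -0.2 0 0 0; 70 0.15 0.32 -0.2 0 0 0; 70 0.2 0.45 -0.2 0 0 0"}}

```text
time: 13.5
tool_pos: [0.4284, 0.0733, 0.3243]
tool_rot: [0.001, -0.068, 0.998, -0.0]
contact_force: [-0.1, 0.4, -0.2]
gripper_width: 0.703
grasp_force: 0.0
```

```bash
python3 - <<'E'
from st import *
show();grab_frame("scene")
F={c:[grab_frame(c) for _ in range(6)] for c in("top","scene")}
im={c:np.mean([f["color"].astype(float) for f in F[c]],0) for c in F}
y3=np.array([-np.sin(y),np.cos(y),0]);xm=np.array([np.cos(y),np.sin(y),0]);zz=np.array([0,0,1.])
a=np.radians(35);sz=np.cos(a)*zz-np.sin(a)*xm;sx=np.cos(a)*xm+np.sin(a)*zz
S=np.array([*b,0])+xm*-.0856+y3*.001+zz*.0955
v,u=np.mgrid[-40:40.1:.5,-40:95:.5]  # v: -x (image down), u: -y... draw y to the left
tiles=[]
for c in F:
    pts=S+sz*.030+(-v[...,None]*sx-u[...,None]*y3)*1e-3 if 0 else S+sz*.030+(-v[...,None]*sx+(-(u-27.5)+27.5-0)[...,None]*0)*1e-3
    pts=S+sz*.030+(-v[...,None]*sx+(55-u[...,None]-0)*y3)*1e-3
    uv=project(F[c][0],pts.reshape(-1,3)).reshape(*v.shape,2).astype(np.float32)
    t=cv2.remap(im[c].astype(np.float32),uv[...,0],uv[...,1],cv2.INTER_CUBIC).clip(0,255);tiles.append(t)
    # 6-fold phase on rings about centre (stud y to the left: column of y=0 is u=55)
    for r in(14,16,18):
        th=np.radians(np.arange(360));pp=S+sz*.029+r*1e-3*(np.cos(th)[:,None]*y3-np.sin(th)[:,None]*sx)
        w=project(F[c][0],pp).astype(np.float32);g=cv2.remap(im[c].mean(2).astype(np.float32),w[:,0],w[:,1],cv2.INTER_CUBIC).ravel()
        C=np.fft.fft(g)/360;print(c,r,"amp",abs(C[[1,2,3,4,5,6,7]]).round(1),"dark phase deg",round((np.degrees(np.angle(-C[6]))/-6)%60,1))
save("nut1.png",np.vstack(tiles).astype(np.uint8),1.8)
for t in("carrier","nut_grip","stud","pin_knob"):
  for c in("top","scene"): print(t,c,[(round(d["p"],2),np.round(d["at"],3).tolist()) for d in place_of(c,t)])
E
```

```text
t 13.5 mix xy mm -98.32 216.58 under mm 235.59 yaw 97.85 tilt [ 0.0024 -0.0007] F mix -0.0 0.4 -0.2 T [ 0.02 -0.01 -0.01] w 0.703 0.0
top 14 amp [10.2  3.4  2.1  5.   6.8 10.2  1.5] dark phase deg 38.0
top 16 amp [14.4  8.6  1.6  7.4  8.3 14.9  2.5] dark phase deg 37.8
top 18 amp [19.2  9.7  6.  10.9 10.3 17.2  4.3] dark phase deg 36.8
scene 14 amp [13.3  5.   5.3  8.8  6.6  3.5  2.2] dark phase deg 36.2
scene 16 amp [14.8  4.4  5.5  8.   7.4  6.2  3.7] dark phase deg 36.3
scene 18 amp [17.5  3.8  4.8  6.1  8.1  7.9  4.8] dark phase deg 38.6
carrier top [(0.64, [0.555, -0.13, 0.087])]
carrier scene [(0.63, [0.552, -0.125, 0.084]), (0.56, [0.491, 0.59, -0.002])]
nut_grip top [(0.53, [0.465, -0.135, 0.103])]
nut_grip scene [(0.5, [0.474, -0.137, 0.098]), (0.45, [0.466, -0.147, 0.101])]
stud top [(0.98, [0.468, -0.137, 0.096])]
stud scene [(0.76, [0.471, -0.14, 0.097])]
pin_knob top []
pin_knob scene [(0.38, [0.451, -0.059, 0.111])]
```

View pics/nut1.png

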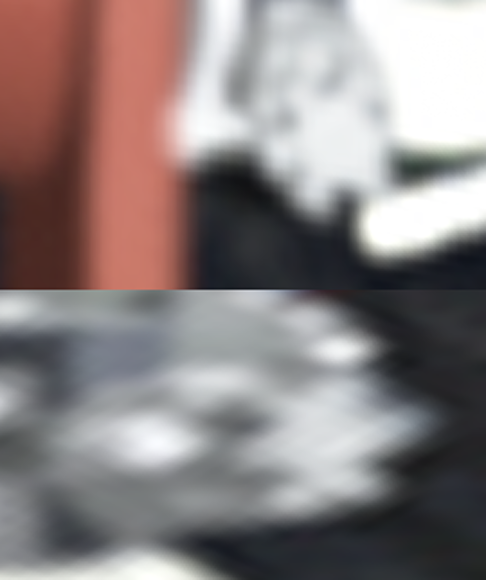

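Unrolled views of the nut plane: top tile shows the crown at about (325,110) with dark slots, scene tile at about (290,420). Both cameras give the same 6-fold slot phase, ~37.5° from the pin line. The only total turn that fits the stated ranges is therefore ≈97.5°. The carrier sits at the bay (place_of 0.554,−0.128,0.086), so it's home.

```bash
cat > nut.py <<'E'
from st import *
y3=np.array([-np.sin(y),np.cos(y),0]);xm=np.array([np.cos(y),np.sin(y),0]);zz=np.array([0,0,1.])
a=np.radians(35);sz=np.cos(a)*zz-np.sin(a)*xm;sx=np.cos(a)*xm+np.sin(a)*zz
S=np.array([*b,0])+xm*-.0856+y3*.001+zz*.0955
W=np.c_[sx,y3,sz]
def pose(p_mm,th):
    """tool pose at stud-frame point (mm), finger line th degrees from the pin line"""
    t=np.radians(th);ty=np.cos(t)*y3-np.sin(t)*sx
    return S+W@(np.array(p_mm)*1e-3),np.c_[np.cross(ty,-sz),ty,-sz]
def snow():
    s=state();q=s["tool_rot"];Rm=W.T@R.from_quat([q[1],q[2],q[3],q[0]]).as_matrix()
    print("t",round(s["time"],2),"stud mm",(W.T@(s["tool_pos"]-S)*1e3).round(2),"th",round(np.degrees(np.arctan2(-Rm[0,1],Rm[1,1])),2),"axis",Rm[:,2].round(3),"F",(W.T@s["contact_force"]).round(1),"T",(W.T@s["ft_torque"]).round(2),"w",round(s["gripper_width"],3),round(s["grasp_force"],1),"j",s["joint_pos"].round(2))
E
python3 - <<'E'
from nut import *
snow();print(cmd(*pose([0,0,150],-82.5)),cmd(*pose([0,0,80],-82.5)))
E
```

```text
t 14.55 stud mm [120.76 214.28 193.18] th 0.01 axis [-0.574 -0.001 -0.819] F [0.1 0.3 0.3] T [0.02 0.02 0.03] w 0.699 0.0 j [-0.   -0.46  1.9  -0.    1.7  -1.71]
[ 0.1482 -0.4285  0.2095 -0.2928 -0.3333  0.9277] [ 0.0679 -0.4284  0.3242 -0.2928 -0.3333  0.9277]
```

{"op": "jog_arm", "data": {"motion": "70 0.15 -0.43 0.16 -0.293 -0.333 0.928; 70 0.15 -0.43 0.16 -0.293 -0.333 0.928; 70 0.15 -0.43 0.16 -0.293 -0.333 0.928; 70 0.15 -0.43 0.16 -0.293 -0.333 0.928; 70 0.15 -0.43 0.16 -0.293 -0.333 0.928"}}

```text
time: 15.18
tool_pos: [0.3833, -0.1539, 0.2413]
tool_rot: [0.137, 0.351, 0.916, 0.139]
contact_force: [0.4, -0.3, 0.3]
gripper_width: 0.702
grasp_force: 0.0
```

```bash
python3 - <<'E'
from nut import *
snow();print(cmd(*pose([0,0,90],-82.5)))
E
```

```text
t 15.18 stud mm [ 10.89  -3.22 170.31] th -51.04 axis [-0.23   0.109 -0.967] F [ 0.4 -0.3  0.1] T [-0.02  0.19  0.03] w 0.702 0.0 j [-0.82 -0.7   2.22  0.37  1.5  -1.66]
[-0.0187  0.0053  0.161  -0.1154 -0.1294  0.3553]
```

{"op": "jog_arm", "data": {"motion": "70 -0.019 0.005 0.08 -0.115 -0.129 0.355; 70 -0.019 0.005 0.12 -0.115 -0.129 0.355; 70 -0.019 0.005 0.161 -0.115 -0.129 0.355; 70 -0.019 0.005 0.161 -0.115 -0.129 0.355; 70 -0.019 0.005 0.161 -0.115 -0.129 0.355"}}

```text
time: 15.8
tool_pos: [0.4214, -0.1433, 0.1724]
tool_rot: [0.213, 0.571, 0.764, 0.213]
contact_force: [0.4, -0.1, 0.4]
gripper_width: 0.698
grasp_force: 0.0
```

```bash
python3 - <<'E'
from nut import *
snow();f=grab_frame("scene");f=grab_frame("scene");snow()
u=project(f,S)[0].astype(int);save("app1.png",f["color"][u[1]-55:u[1]+40,u[0]-65:u[0]+65],6)
print(cmd(*pose([0,0,15],-82.5)))
E
```

```text
t 15.8 stud mm [ 3.47  2.   91.44] th -81.6 axis [ 0.     0.003 -1.   ] F [ 0.5 -0.2  0.1] T [-0.02  0.3   0.06] w 0.698 0.0 j [-0.81 -0.78  2.42  0.53  1.17 -1.22]
t 15.9 stud mm [ 4.19  1.58 91.87] th -81.61 axis [ 0.001  0.002 -1.   ] F [-0.8  0.6  0.6] T [-0.01  0.24 -0.02] w 0.695 0.0 j [-0.81 -0.78  2.42  0.53  1.17 -1.22]
[-0.0023 -0.009   0.1537  0.0009 -0.0016  0.0104]
```

View pics/app1.png

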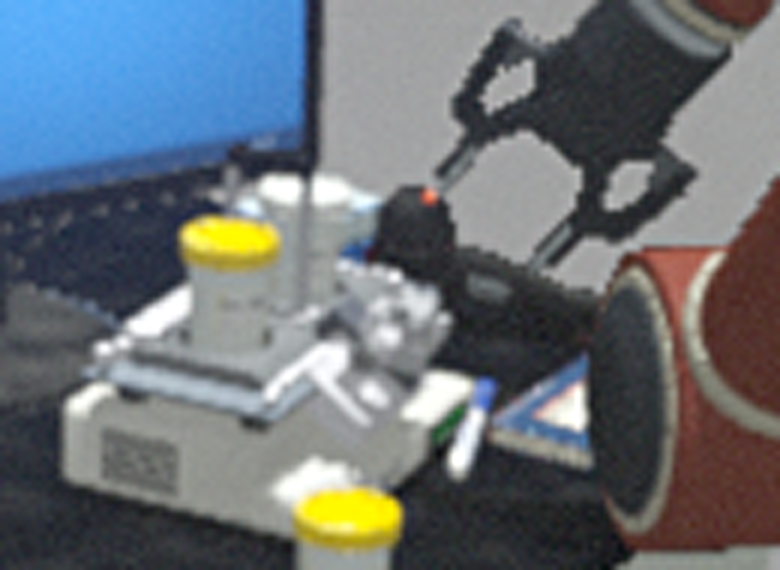

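The picture shows the carrier seated between the rails with both cups upright, and the open fingers (450,170 and 560,240) aimed down the stud axis at the nut (400,330). I'll descend along the axis.

{"op": "jog_arm", "data": {"motion": "70 -0.002 -0.009 0.05 0.001 -0.001 0.01; 70 -0.002 -0.009 0.1 0.001 -0.001 0.01; 70 -0.002 -0.009 0.12 0.001 -0.001 0.01; 70 -0.002 -0.009 0.13 0.001 -0.001 0.01; 70 -0.002 -0.009 0.13 0.001 -0.001 0.01"}}

```text
time: 16.52
tool_pos: [0.455, -0.1399, 0.116]
tool_rot: [0.211, 0.578, 0.759, 0.214]
contact_force: [0.2, 0.7, 0.1]
gripper_width: 0.7
grasp_force: 0.0
```

```bash
python3 - <<'E'
from nut import *
snow();f=grab_frame("scene");f=grab_frame("scene");snow()
u=project(f,S)[0].astype(int);save("app2.png",f["color"][u[1]-40:u[1]+25,u[0]-45:u[0]+45],8.5)
print(cmd(*pose([0,0,-2],-82.5)))
E
```

```text
t 16.52 stud mm [-1.2   0.7  25.89] th -82.59 axis [-0.001  0.002 -1.   ] F [ 0.3  0.7 -0. ] T [-0.01  0.3   0.04] w 0.7 0.0 j [-0.72 -0.58  2.41  0.56  0.97 -1.23]
t 16.62 stud mm [-1.02  0.52 26.19] th -82.59 axis [-0.001  0.001 -1.   ] F [ 0.4  0.6 -0.1] T [-0.01  0.3  -0.08] w 0.701 0.0 j [-0.72 -0.59  2.41  0.56  0.97 -1.23]
[-0.0014  0.0019  0.0564 -0.0002 -0.0009 -0.0011]
```

View pics/app2.png

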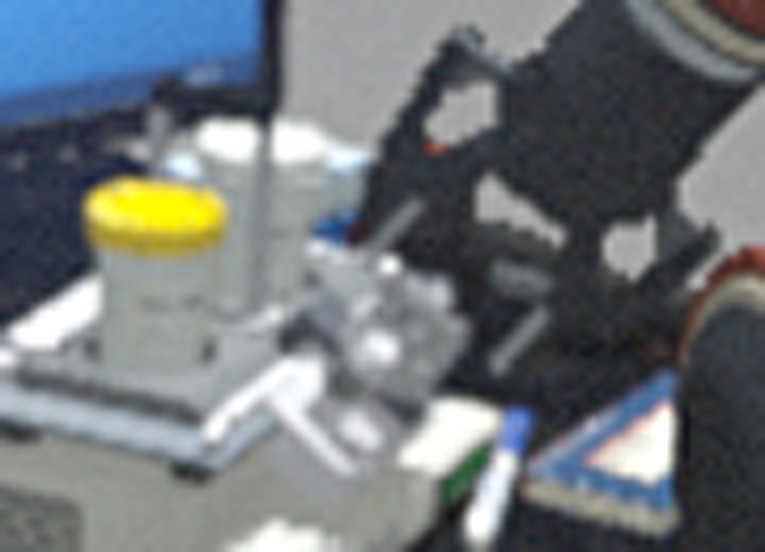

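Tips at (365,245) and (490,370) straddle the crown centre (≈430,300). I'll descend the rest of the way.

{"op": "jog_arm", "data": {"motion": "70 -0.001 0.002 0.02 0 0 0; 70 -0.001 0.002 0.035 0 0 0; 70 -0.001 0.002 0.045 0 0 0; 70 -0.001 0.002 0.054 0 0 0; 70 -0.001 0.002 0.054 0 0 0"}}

```text
time: 17.25
tool_pos: [0.4708, -0.1374, 0.0933]
tool_rot: [0.21, 0.578, 0.759, 0.214]
contact_force: [-0.3, -0.0, 0.2]
gripper_width: 0.702
grasp_force: 0.0
```

```bash
python3 - <<'E'
from nut import *
snow()
E
```

```text
t 17.25 stud mm [-1.11  1.   -1.92] th -82.64 axis [-0.002  0.003 -1.   ] F [-0.1 -0.   0.4] T [ 0.01  0.3  -0.04] w 0.702 0.0 j [-0.69 -0.49  2.4   0.58  0.88 -1.25]
```

No contact. I'll close.

{"op": "jog_arm", "data": {"motion": "40 0 0 0 0 0 0; 20 0 0 0 0 0 0; 20 0 0 0 0 0 0; 20 0 0 0 0 0 0; 20 0 0 0 0 0 0"}}

```text
time: 17.88
tool_pos: [0.4709, -0.1378, 0.0943]
tool_rot: [0.21, 0.578, 0.759, 0.214]
contact_force: [-5.9, 1.3, 4.3]
gripper_width: 0.467
grasp_force: 60.6
```

```bash
python3 - <<'E'
from nut import *
snow()
E
```

```text
t 17.88 stud mm [-0.48  0.62 -1.12] th -82.61 axis [-0.001  0.002 -1.   ] F [-2.2  2.1  6.8] T [ 0.24  0.59 -0.09] w 0.467 60.6 j [-0.69 -0.49  2.4   0.58  0.88 -1.25]
```

{"op": "jog_arm", "data": {"motion": "20 0 0 0 0 0 0.06; 20 0 0 0.0005 0 0 0.15; 20 0 0 0.001 0 0 0.24; 20 0 0 0.0015 0 0 0.31; 20 0 0 0.0015 0 0 0.35"}}

```text
time: 18.5
tool_pos: [0.4715, -0.1377, 0.0938]
tool_rot: [0.148, 0.756, 0.582, 0.261]
contact_force: [-3.6, 1.2, 4.2]
gripper_width: 0.465
grasp_force: 60.7
```

```bash
python3 - <<'E'
from nut import *
snow()
E
```

```text
t 18.5 stud mm [-0.29  0.59 -1.85] th -112.79 axis [-0.001  0.002 -1.   ] F [-0.3  1.7  5.4] T [0.25 0.28 0.02] w 0.465 60.7 j [-0.69 -0.49  2.4   0.58  0.88 -0.72]
```

{"op": "jog_arm", "data": {"motion": "20 0 0 0.0005 0 0 0.06; 20 0 0 0.0005 0 0 0.13; 20 0 0 0.001 0 0 0.19; 20 0 0 0.001 0 0 0.23; 20 0 0 0.001 0 0 0.23"}}

```text
time: 19.12
tool_pos: [0.4719, -0.1377, 0.0934]
tool_rot: [0.101, 0.844, 0.444, 0.283]
contact_force: [-3.3, 1.1, 4.2]
gripper_width: 0.462
grasp_force: 60.4
```

```bash
python3 - <<'E'
from nut import *
snow()
E
```

```text
t 19.12 stud mm [-0.18  0.52 -2.38] th -132.43 axis [-0.001  0.002 -1.   ] F [-0.1  1.5  5.2] T [ 0.19  0.3  -0.13] w 0.462 60.4 j [-0.69 -0.49  2.4   0.58  0.88 -0.38]
```

{"op": "jog_arm", "data": {"motion": "66 0 0 0 0 0 0; 66 0 0 0 0 0 0; 66 0 0 -0.002 0 0 -0.12; 66 0 0 -0.002 0 0 -0.24; 66 0 0 -0.002 0 0 -0.36"}}

```text
time: 19.75
tool_pos: [0.471, -0.1377, 0.0934]
tool_rot: [0.173, 0.693, 0.655, 0.245]
contact_force: [0.3, -0.1, 0.5]
gripper_width: 0.658
grasp_force: 0.0
```

```bash
python3 - <<'E'
from nut import *
snow();print(cmd(*pose([-0.2,0.5,-2.4],-72.4)))
E
```

```text
t 19.75 stud mm [-0.97  0.7  -1.88] th -101.18 axis [-0.002  0.002 -1.   ] F [ 0.5 -0.1  0.3] T [ 0.05  0.29 -0.03] w 0.658 0.0 j [-0.69 -0.49  2.4   0.58  0.88 -0.92]
[-0.0001  0.0016  0.001  -0.0011 -0.0016 -0.3348]
```

{"op": "jog_arm", "data": {"motion": "66 0 0.001 0.001 -0.001 -0.001 -0.12; 66 0 0.001 0.001 -0.001 -0.001 -0.24; 66 0 0.001 0.001 -0.001 -0.001 -0.335; 66 0 0.001 0.001 -0.001 -0.001 -0.335; 20 0 0.001 0.001 -0.001 -0.001 -0.335"}}

```text
time: 20.38
tool_pos: [0.4716, -0.1377, 0.0933]
tool_rot: [0.229, 0.512, 0.805, 0.195]
contact_force: [-8.9, -2.7, 6.7]
gripper_width: 0.464
grasp_force: 51.2
```

{"op": "jog_arm", "data": {"motion": "20 0 0 0 0 0 0; 20 0 0 0 0 0 0; 20 0 0 0 0 0 0; 20 0 0 0 0 0 0; 20 0 0 0 0 0 0"}}

```text
time: 21.0
tool_pos: [0.4715, -0.1377, 0.0935]
tool_rot: [0.228, 0.511, 0.805, 0.195]
contact_force: [-4.9, -0.8, 3.1]
gripper_width: 0.464
grasp_force: 60.2
```

```bash
python3 - <<'E'
from nut import *
snow()
E
```

```text
t 21.0 stud mm [-0.54  0.57 -2.11] th -72.79 axis [-0.001  0.001 -1.   ] F [-2.3 -0.1  5.4] T [ 0.1   0.68 -0.04] w 0.464 60.2 j [-0.69 -0.49  2.4   0.58  0.88 -1.42]
```

{"op": "jog_arm", "data": {"motion": "20 0 0 0.0005 0 0 0.06; 20 0 0 0.0005 0 0 0.13; 20 0 0 0.001 0 0 0.19; 20 0 0 0.001 0 0 0.23; 20 0 0 0.001 0 0 0.23"}}

```text
time: 21.62
tool_pos: [0.4719, -0.1377, 0.0931]
tool_rot: [0.192, 0.642, 0.706, 0.231]
contact_force: [-6.1, 0.3, 3.4]
gripper_width: 0.464
grasp_force: 60.0
```

```bash
python3 - <<'E'
from nut import *
snow()
E
```

```text
t 21.62 stud mm [-0.4   0.6  -2.63] th -92.52 axis [-0.001  0.001 -1.   ] F [-2.9  1.1  6.2] T [ 0.11  0.72 -0.03] w 0.464 60.0 j [-0.68 -0.49  2.4   0.58  0.88 -1.08]
```

{"op": "jog_arm", "data": {"motion": "20 0 0 0.0005 0 0 0.04; 20 0 0 0.0005 0 0 0.08; 20 0 0 0.0005 0 0 0.12; 20 0 0 0.0005 0 0 0.15; 20 0 0 0.0005 0 0 0.17"}}

```text
time: 22.25
tool_pos: [0.4721, -0.1377, 0.0931]
tool_rot: [0.161, 0.726, 0.619, 0.254]
contact_force: [-5.5, 0.6, 4.3]
gripper_width: 0.463
grasp_force: 60.3
```

```bash
python3 - <<'E'
from nut import *
snow()
E
```

```text
t 22.25 stud mm [-0.28  0.58 -2.78] th -107.04 axis [-0.001  0.001 -1.   ] F [-1.9  1.3  6.6] T [0.22 0.65 0.41] w 0.463 60.3 j [-0.68 -0.49  2.4   0.58  0.88 -0.82]
```

Resistance has risen to 0.41 N m, so the nut is past snug. I'll turn the last 13° to bring the slot onto the pin line.

{"op": "jog_arm", "data": {"motion": "20 0 0 0 0 0 0.04; 20 0 0 0 0 0 0.08; 20 0 0 0 0 0 0.12; 20 0 0 0 0 0 0.145; 20 0 0 0 0 0 0.145"}}

```text
time: 22.88
tool_pos: [0.4721, -0.1377, 0.0931]
tool_rot: [0.133, 0.789, 0.537, 0.27]
contact_force: [-5.5, 0.5, 4.3]
gripper_width: 0.466
grasp_force: 60.2
```

```bash
python3 - <<'E'
from nut import *
snow()
E
```

```text
t 22.88 stud mm [-0.18  0.52 -2.76] th -119.48 axis [-0.     0.001 -1.   ] F [-2.   1.3  6.6] T [0.19 0.66 0.28] w 0.466 60.2 j [-0.68 -0.49  2.4   0.58  0.88 -0.6 ]
```

{"op": "jog_arm", "data": {"motion": "66 0 0 0 0 0 0; 66 0 0 0 0 0 0; 66 0 0 -0.05 0 0 0; 66 0 0 -0.11 0 0 0; 30 0 0 -0.15 0 0 0"}}

```text
time: 23.5
tool_pos: [0.4294, -0.1439, 0.1555]
tool_rot: [0.133, 0.789, 0.536, 0.27]
contact_force: [-0.1, -0.7, -0.5]
gripper_width: 0.462
grasp_force: 0.0
```

```bash
python3 - <<'E'
from nut import *
snow();f=grab_frame("scene");f=grab_frame("top");F={"top":f};f2=grab_frame("scene");F["scene"]=f2
for c in F:
    for r in(14,16,18):
        th=np.radians(np.arange(360));pp=S+sz*.027+r*1e-3*(np.cos(th)[:,None]*y3-np.sin(th)[:,None]*sx)
        w=project(F[c],pp).astype(np.float32);g=cv2.remap(F[c]["color"].mean(2).astype(np.float32),w[:,0],w[:,1],cv2.INTER_CUBIC).ravel()
        C=np.fft.fft(g)/360;print(c,r,"amp",abs(C[6]).round(1),"dark phase",round((np.degrees(np.angle(-C[6]))/-6+30)%60-30,1))
for c in F: print([(round(d["p"],2),(W.T@(np.array(d["at"])-S)*1e3).round(1).tolist()) for d in place_of(c,"pin_knob")])
print(cmd(*pose([0,108,62],-90)),cmd(*pose([0,108,12],-90)))
E
```

```text
t 23.5 stud mm [ 0.24  0.31 73.11] th -119.56 axis [ 0.001 -0.    -1.   ] F [-0.5 -0.6 -0.4] T [-0.03  0.23 -0.03] w 0.462 0.0 j [-0.79 -0.73  2.43  0.54  1.11 -0.57]
top 14 amp 8.2 dark phase -1.1
top 16 amp 11.0 dark phase -2.0
top 18 amp 9.2 dark phase -3.2
scene 14 amp 2.7 dark phase -4.9
scene 16 amp 3.3 dark phase -8.7
scene 18 amp 4.4 dark phase -11.0
[(0.58, [-2.4, 80.8, 22.9]), (0.2, [67.1, -51.7, -57.8])]
[(0.45, [5.9, 76.4, 18.2]), (0.44, [120.7, 4.1, 30.9])]
[ 0.1872 -0.1046  0.019  -0.0006 -0.0009 -0.3445] [ 0.1871 -0.1045  0.119  -0.0006 -0.0009 -0.3445]
```

{"op": "jog_arm", "data": {"motion": "0 0.09 -0.05 0 0 0 -0.12; 0 0.187 -0.105 0.01 0 0 -0.24; 0 0.187 -0.105 0.02 -0.001 -0.001 -0.345; 0 0.187 -0.105 0.02 -0.001 -0.001 -0.345; 0 0.187 -0.105 0.02 -0.001 -0.001 -0.345"}}

```text
time: 24.38
tool_pos: [0.4207, -0.0368, 0.1458]
tool_rot: [0.197, 0.627, 0.719, 0.227]
contact_force: [1.1, 0.6, -0.3]
gripper_width: 0.002
grasp_force: 0.0
```

```bash
python3 - <<'E'
from nut import *
snow();print(cmd(*pose([0,108,12],-90)))
E
```

```text
t 24.38 stud mm [ -0.29 107.57  61.63] th -90.13 axis [-0. -0. -1.] F [ 0.8  0.4 -0.9] T [-0.01  0.26 -0.03] w 0.002 0.0 j [-0.5  -0.96  2.55  0.4   1.08 -0.74]
[ 0.0009  0.0006  0.0993 -0.0002  0.0003 -0.0015]
```

{"op": "jog_arm", "data": {"motion": "0 0.001 0 0.03 0 0 0; 0 0.001 0 0.06 0 0 0; 0 0.001 0 0.085 0 0 0; 0 0.001 0 0.099 0 0 0; 0 0.001 0 0.099 0 0 0"}}

```text
time: 25.0
tool_pos: [0.4487, -0.0326, 0.1053]
tool_rot: [0.197, 0.627, 0.719, 0.227]
contact_force: [0.4, -0.2, -0.8]
gripper_width: 0.003
grasp_force: 0.0
```

```bash
python3 - <<'E'
from nut import *
snow();f=grab_frame("scene");f=grab_frame("scene");u=project(f,S+.06*y3)[0].astype(int);save("pin1.png",f["color"][u[1]-35:u[1]+30,u[0]-45:u[0]+45],8)
E
```

```text
t 25.0 stud mm [ -0.35 107.88  12.2 ] th -90.05 axis [-0.001 -0.001 -1.   ] F [-0.1 -0.2 -0.9] T [ 0.02  0.28 -0.02] w 0.003 0.0 j [-0.44 -0.76  2.53  0.41  0.89 -0.76]
```

View pics/pin1.png

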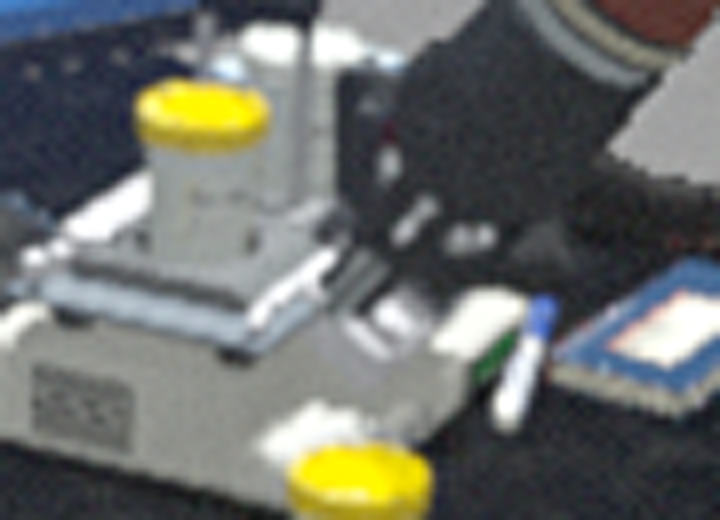

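The closed fingers (tips at 370,270) stand left of the pin knob with the cups upright in the background. I'll push towards −y.

{"op": "jog_arm", "data": {"motion": "0 -0.01 0 0 0 0 0; 0 -0.02 0 0 0 0 0; 0 -0.03 0 0 0 0 0; 0 -0.04 0 0 0 0 0; 0 -0.045 0 0 0 0 0"}}

```text
time: 25.72
tool_pos: [0.4521, -0.0547, 0.1061]
tool_rot: [0.198, 0.626, 0.719, 0.227]
contact_force: [-0.9, 1.8, 1.1]
gripper_width: 0.003
grasp_force: 0.8
```

```bash
python3 - <<'E'
from nut import *
snow()
E
```

```text
t 25.73 stud mm [ 0.39 85.5  12.69] th -89.97 axis [ 0.001 -0.    -1.   ] F [0.1 1.9 1.3] T [0.18 0.27 0.02] w 0.003 0.8 j [-0.5  -0.72  2.51  0.46  0.9  -0.85]
```

{"op": "jog_arm", "data": {"motion": "0 -0.006 0 0 0 0 0; 0 -0.012 0 0 0 0 0; 0 -0.016 0 0 0 0 0; 0 -0.02 0 0 0 0 0; 0 -0.022 0 0 0 0 0"}}

```text
time: 26.35
tool_pos: [0.4536, -0.0655, 0.1061]
tool_rot: [0.198, 0.626, 0.72, 0.227]
contact_force: [-0.3, 1.6, 1.5]
gripper_width: 0.001
grasp_force: 0.8
```

```bash
python3 - <<'E'
from nut import *
snow()
E
```

```text
t 26.35 stud mm [ 0.39 74.61 12.65] th -89.94 axis [ 0.001 -0.001 -1.   ] F [0.8 1.6 1.3] T [0.24 0.19 0.03] w 0.001 0.8 j [-0.53 -0.7   2.5   0.47  0.9  -0.88]
```

{"op": "jog_arm", "data": {"motion": "0 -0.002 0 0 0 0 0; 0 -0.004 0 0 0 0 0; 0 -0.006 0 0 0 0 0; 0 -0.008 0 0 0 0 0; 0 -0.01 0 0 0 0 0"}}

```text
time: 26.98
tool_pos: [0.4538, -0.0671, 0.1058]
tool_rot: [0.194, 0.625, 0.72, 0.23]
contact_force: [-3.8, 17.8, 8.1]
gripper_width: -0.0
grasp_force: 9.0
```

```bash
python3 - <<'E'
from nut import *
snow()
E
```

```text
t 26.98 stud mm [ 0.23 73.02 12.46] th -90.03 axis [ 0.     0.009 -1.   ] F [ 3.5 18.2  7.4] T [ 2.79 -0.23  0.04] w -0.0 9.0 j [-0.54 -0.69  2.49  0.49  0.91 -0.9 ]
```

It hit a hard stop at y=73, which equals 62 mm plus the finger half-width, so the pin is home. I'll back off and check.

{"op": "jog_arm", "data": {"motion": "0 0.02 0 0 0 0 0; 0 0.06 0 0 0 0 0; 0 0.08 0 -0.02 0 0 0; 0 0.1 0 -0.08 0 0 0; 0 0.16 0 -0.12 0 0 0"}}

```text
time: 27.6
tool_pos: [0.4189, 0.0024, 0.1413]
tool_rot: [0.2, 0.626, 0.718, 0.228]
contact_force: [2.0, 5.3, 7.2]
gripper_width: 0.0
grasp_force: 0.0
```

{"op": "jog_arm", "data": {"motion": "0 0.08 0 0 0 0 0; 0 0.2 0 0 0 0 0; 0 0.3 0 0 0 0 0; 0 0.35 0 0 0 0 0; 0 0.35 0 0 0 0 0"}}

```text
time: 28.22
tool_pos: [0.3929, 0.1787, 0.1388]
tool_rot: [0.198, 0.623, 0.721, 0.228]
contact_force: [0.2, 0.2, 0.3]
gripper_width: -0.002
grasp_force: 0.0
```

```bash
python3 - <<'E'
from nut import *
snow();f=grab_frame("scene");f=grab_frame("top");f2=grab_frame("scene")
u=project(f2,S+.03*xm)[0].astype(int);t=f["color"][185:275,375:475];c=f2["color"][u[1]-45:u[1]+45,u[0]-50:u[0]+50]
save("fin.png",np.hstack([t,c]),3.95)
for cam in("top","scene"):
  for t in("carrier","pin_knob","cup_a"): print(cam,t,[(round(d["p"],2),np.round(d["at"],3).tolist(),(W.T@(np.array(d["at"])-S)*1e3).round(1).tolist()) for d in place_of(cam,t)[:4]])
E
```

```text
t 28.23 stud mm [ -2.49 324.83  54.56] th -89.65 axis [ 0.002  0.003 -1.   ] F [0.3 0.2 0.2] T [-0.05  0.33 -0.06] w -0.002 0.0 j [ 0.32 -0.89  2.53 -0.13  0.9   0.22]
top carrier [(0.89, [0.492, 0.585, 0.0], [44.7, 713.6, -147.4]), (0.74, [0.552, -0.128, 0.085], [61.6, -1.2, -55.4])]
top pin_knob [(0.67, [0.558, -0.131, 0.087], [66.1, -4.3, -57.2]), (0.46, [0.448, -0.076, 0.115], [-0.2, 65.1, 23.9])]
top cup_a [(0.75, [0.564, -0.175, 0.089], [67.2, -48.8, -55.4]), (0.67, [0.546, -0.074, 0.089], [64.9, 53.4, -53.6]), (0.54, [0.772, 0.368, -0.003], [245.1, 460.2, -292.0])]
scene carrier [(0.93, [0.489, 0.588, 0.001], [42.5, 717.5, -145.3]), (0.59, [0.553, -0.124, 0.087], [63.6, 3.4, -55.4])]
scene pin_knob []
scene cup_a [(0.69, [0.547, -0.078, 0.095], [68.3, 48.9, -49.0]), (0.59, [0.765, 0.371, -0.004], [239.3, 463.9, -289.2]), (0.51, [0.56, -0.182, 0.09], [64.0, -55.4, -51.4])]
```

View pics/fin.png

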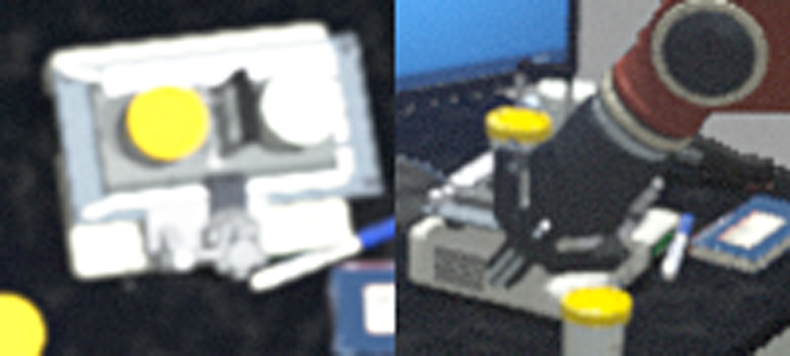

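The top view (left) shows the carrier under the lip, against the stop at (345,150), with yellow and white lids in place. The pin knob reads at y≈65 mm in the stud frame, against 80 when out, so it is in. One last check of the bystanders, then I'll hand in.

```bash
python3 - <<'E'
from nut import *
grab_frame("top")
for t in("spare_cup","stain","saline","strips"): print(t,[(round(d["p"],2),np.round(d["at"],3).tolist()) for d in place_of("top",t)[:3]])
snow();print(job_done())
E
```

```text
spare_cup [(0.73, [0.395, 0.026, -0.0])]
stain [(0.68, [0.394, 0.365, -0.001]), (0.26, [0.556, -0.131, 0.084])]
saline [(0.54, [0.737, 0.101, 0.002])]
strips [(0.85, [0.66, 0.304, -0.005])]
t 28.93 stud mm [ -1.82 322.73  54.53] th -89.95 axis [ 0.003  0.    -1.   ] F [-0.1  0.1 -0.6] T [-0.02  0.29 -0.02] w 0.0 0.0 j [ 0.32 -0.89  2.53 -0.13  0.9   0.23]
the job is handed in; nothing more can be done
None
```

I handed the job in at 28.9 s: the carrier is against the end stop with both cups standing, the nut is turned past snug to the next slot in line with the pin, the pin is pushed in to its hard stop, and the bottles and spare cup measured where they started.

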